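# Slide the new filter cassette into the fume filter case

### The arm

A 6-joint arm with a two-finger parallel gripper is mounted at the origin on the work surface. World frame = base frame: x ahead of the robot, y to its left, z up, the work surface at z = 0. Lengths are in m, angles in rad, forces in N, time in s.
With the tool pointing down it reaches from about 0.325 to 0.75 m from the base axis. Payload 7.6 kg.
Tool frame: the origin (TCP) lies midway between the tips of the shut fingers; the grasp point (between the pads) lies 19 mm behind it; z points along the fingers, y is the line along which they close (so a half turn about z gives the same grasp; the last joint's range is limited). The gripper opens to 85 mm and grips with 20 to 120 N. Pads are 22 mm wide; open, the fingers measure 114 mm over their backs; the gripper's body (76 mm by 85 mm) begins 54 mm behind the grasp point. The pads swing forward as they close: fully open they stand 13 mm farther back than shut.
Start: joints at [1.174, 0.052, 1.401, -0, 1.689, -0.07], TCP at [0.169, 0.497, 0.231] pointing down, gripper open.
Joint ranges: [-2.9, 2.9], [-0.91, 2.17], [0.12, 2.37], [-1.06, 4.2], [0.26, 2.73], [-2.93, 2.93]. Speed limits (rad/s): [2.57, 2.57, 3.01, 3.14, 3.14, 3.14].

### API

Orientations are given as a unit quaternion [w, x, y, z].
In Python, from plant import r gives the robot as it stands.
- The arm moves only by the tool arm_command, never from a script. Its argument "motion" is a list of rows, each an object of numbers: "jaw": the closure, from 0 (fully open) to 1 (shut); "dx", "dy", "dz": the shift along the tool's x, y, z in cm; "turn": the turn about the tool's z in rad. In form: [{"jaw": .., "dx": .., "dy": .., "dz": .., "turn": ..}, ...]. A call has 1 to 20 rows; each row is the pose to reach, as a shift and turn from the pose commanded when the call began, along the tool's axes at that moment; what a row does not reach only later rows make up. A row lasts 1/12 s, in which the tool goes at most 41.7 mm and 7.16 degrees, less where a joint would pass 70% of its speed; a pose out of reach is approached as far as the arm can. A call with a gripper value outside its range is refused whole. The fingers move at their own pace and stop on an object; "force" is the grip in N (left out, the last holds). Time passes only in rows, so rows that repeat a pose let the fingers close. It gives the time, the measured TCP pose, the force, the opening and the grip force at its end, in the units of the state.
- r.sense(): the state, without advancing time (a new reading comes with each control period).
- r.snapshot(name): name is "scene" or "top" or "wrist"; returns a dict with "frame" (420x560x3 uint8, red, green, blue), "fovy" (degrees; the focal length in pixels is half the picture's height over the tangent of half this angle, whatever the lens; pixels are square), "cx", "cy" (the principal point, pixels), "cam_to_world" (4x4, takes a point from camera to world coordinates). Camera axes: x right, y down, z forward; pixel columns grow to the right and rows downward; lengths in m; the calibration is good to about 2 mm. The wrist camera is an equidistant fisheye: a pixel r from the principal point sees the ray r / f radians off the axis. A picture is of the moment at which its call begins. There is no depth.
- r.close_job(): hands the job in; it is judged then, once.
The state is a dict: "t": time; "joint_pos": joint angles; "joint_vel": joint speeds; "joint_efforts": joint torques, N m; "position": TCP position; "eef_rot": TCP orientation; "contact_force": force on the tool from outside, world axes, zero at the start; "moment": the same for the moment, N m; "opening": finger opening in m; "finger_force": force on a finger pad.
Only numpy, scipy, OpenCV 4.12 (cv2) and the standard library are available. Lean on these libraries where they do the work, as an engineer would, in place of code of your own. Each camera call takes 0.05 s, during which the arm holds its last target. There are 200 camera calls.

### The job

Fit the tall, narrow filter cassette into the white fume-filter case: keep hold of it while you slide it down into the flared slot in the top of the case (do not drop it in from above), and leave it fully home. Leave the wide cassette and the low cassette standing where they are.

Things in the scene. Friction and masses are not known exactly. Their poses are not given: they have to be found in the camera images.
- filter_narrow: The cassette to fit: upright flat block, aluminium frame, pleated paper faces, 70 mm wide (its y), 30 mm thick (x), 130 mm tall (z), 0.18 to 0.35 kg. The lowest 8 mm is a black foot, 4 mm smaller all round. The top 40 mm is plain frame: grip it there across the 30 mm thickness. Fits either way round. Origin: centre of its underside.
- filter_wide: A wide cassette of the same make, 110 mm wide (y), 30 mm thick (x), 130 mm tall; too wide for the case. Origin: centre of its underside. Stays where it stands.
- filter_low: A low cassette of the same make, 70 mm wide (y), 30 mm thick (x), only 75 mm tall; too short for the case. Origin: centre of its underside. Stays where it stands.
- filter_case: White louvred box with black top, fixed, 110 mm (its x) by 150 mm (y), 90 mm high. Slot in the centre of its top: 40 mm along x by 80 mm along y (5 mm play all round); its top 24 mm flares out to 60 by 100 mm. Slot floor 15 mm above the table; the narrow cassette, fully home, stands 55 mm out. Origin: centre of the underside, right below the slot's centre; z up.
Things that resemble listed ones, but are neither listed nor needed, are in the scene too. What is shaped like the filter_narrow but purple is not meant.

How it is judged:
By the outcome, as a careful person would: the job done as asked, in the order asked, and still so for the second after the job is handed in, with the robot touching nothing.
It also fails if it takes over 42 s, if anything falls off the work surface, if the arm or the gripper's body presses on something with over 40 N, if the wrist force passes 120 N, or if a joint passes its speed limit or range.

## Working session

There is one attempt and no reset: what is moved stays moved. The work goes in short steps, Python scripts to look and compute and a tool call to move; the robot and the scene stay as the last step left them, time stands still between calls to the robot, and variables do not carry over. Pictures are saved under pics/ and viewed, at most 10 in all, crops included, and the job is handed in when it is done.

Besides the shell and the picture viewer there is one more tool, called after "Call:" as name(argument=value, ...) on one line, values as JSON. arm_command: Moves the arm, as the interface text tells. Its arguments: {"type":"object","properties":{"motion":{"type":"array","items":{"type":"object","properties":{"jaw":{"type":"number"},"dx":{"type":"number"},"dy":{"type":"number"},"dz":{"type":"number"},"turn":{"type":"number"}}}},"force":{"type":"number"}},"required":["motion"]}

```bash
mkdir -p pics
cat > h.py <<'E'
import numpy as np, cv2
from plant import r
def snap(n):
    s=r.snapshot(n); s['f']=s['frame'].shape[0]/2/np.tan(np.radians(s['fovy'])/2); s['n']=n; return s
def save(s,p): cv2.imwrite('pics/'+p,cv2.cvtColor(s['frame'],cv2.COLOR_RGB2BGR))
def ray(s,u,v):
    x=(u-s['cx'])/s['f']; y=(v-s['cy'])/s['f']
    if s['n']=='wrist':
        t=np.hypot(x,y); k=np.sin(t)/t if t>1e-9 else 1; d=np.array([x*k,y*k,np.cos(t)])
    else: d=np.array([x,y,1.])
    T=np.array(s['cam_to_world']); return T[:3,3],T[:3,:3]@d
def onz(s,u,v,z):
    o,d=ray(s,u,v); return o+d*(z-o[2])/d[2]
def proj(s,p):
    T=np.array(s['cam_to_world']); c=T[:3,:3].T@(np.array(p)-T[:3,3])
    if s['n']=='wrist':
        t=np.arctan2(np.hypot(c[0],c[1]),c[2]); k=t/max(np.hypot(c[0],c[1]),1e-9)
        return s['cx']+s['f']*c[0]*k, s['cy']+s['f']*c[1]*k
    return s['cx']+s['f']*c[0]/c[2], s['cy']+s['f']*c[1]/c[2]
E
python3 - <<'E'
from h import *
a=snap('top'); b=snap('scene')
import pickle; pickle.dump((a,b),open('s.pkl','wb'))
save(a,'top.png'); save(b,'scene.png')
s=r.sense(); print(s['t'],s['position'],s['eef_rot'],s['contact_force'])
print(np.round(a['cam_to_world'],3),np.round(b['cam_to_world'],3))
E
```

```text
0.1 [0.16841064 0.49696535 0.23055795] [-1.50652641e-04  1.62656957e-01  9.86682428e-01 -6.91199101e-04] [-0.16530155 -0.08336115 -0.14900574]
[[-0.001 -0.997  0.083  0.459]
 [-0.999 -0.003 -0.043  0.019]
 [ 0.043 -0.083 -0.996  0.806]
 [ 0.     0.     0.     1.   ]] [[-0.486  0.725 -0.489  0.873]
 [ 0.874  0.411 -0.259  0.194]
 [ 0.012 -0.553 -0.833  0.671]
 [ 0.     0.     0.     1.   ]]
```

View pics/top.png

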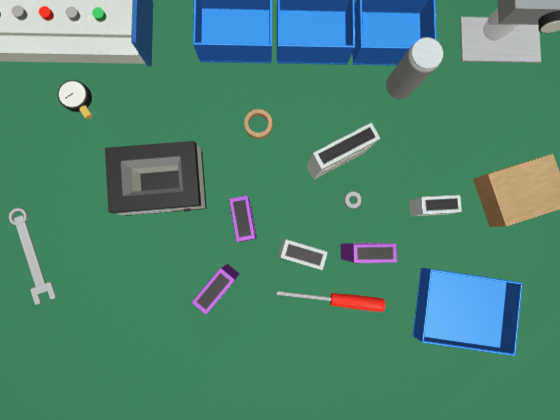

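View pics/scene.png

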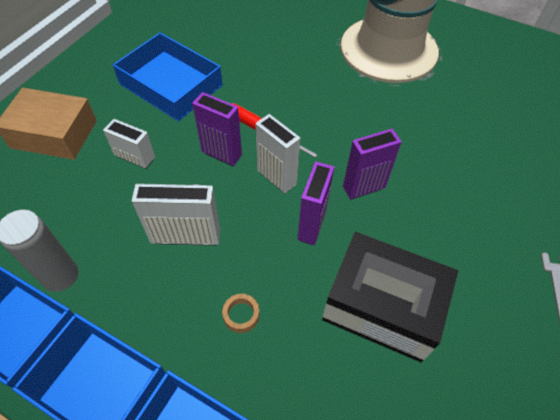

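Top view: the white cassettes are at (304,254), (343,147) and (436,205), and the purple look-alikes are at (242,218), (214,290) and (375,253). The case is at (154,178). In the scene view, (278,150) is white, tall and narrow, (177,213) is the wide one and (130,143) is the low one. So the target is top (304,254) / scene (278,150). Next I'll confirm it in a crop and measure.

Run:
```python
from h import *
import pickle; a,b=pickle.load(open('s.pkl','rb'))
f=a['frame']; hsv=cv2.cvtColor(f,cv2.COLOR_RGB2HSV)
def rect(mask,x0,y0,x1,y1,z,s=a):
    m=np.zeros_like(mask); m[y0:y1,x0:x1]=mask[y0:y1,x0:x1]
    c=max(cv2.findContours(m,cv2.RETR_EXTERNAL,cv2.CHAIN_APPROX_NONE)[0],key=cv2.contourArea)
    w=np.array([onz(s,*p[0],z)[:2] for p in c],np.float32)*1000
    q=cv2.minAreaRect(w); bx=cv2.boxPoints(q); e=[bx[1]-bx[0],bx[2]-bx[1]]; e=max(e,key=np.linalg.norm)
    return np.round(q[0],1),np.round(q[1],1),'long-axis deg',round(float(np.degrees(np.arctan2(e[1],e[0])))%180,1)
white=((hsv[...,1]<50)&(hsv[...,2]>150)).astype(np.uint8)
print('narrow',rect(white,275,232,335,276,.13))
print('wide',rect(white,300,115,390,185,.13))
black=((hsv[...,2]<60)&(hsv[...,1]<90)).astype(np.uint8)
print('case top',rect(black,95,135,215,222,.09))
# hole: non-black interior inside the black rim
hole=(hsv[...,2]>50).astype(np.uint8)
print('flare',rect(hole,117,152,188,200,.09))
for n,p in dict(p1=(242,218),p2=(214,290),p3=(375,253)).items(): print(n,np.round(onz(a,*p,.13),3))
A=cv2.resize(f[215:295,265:345],(400,400),interpolation=cv2.INTER_CUBIC); B=cv2.resize(b['frame'][100:200,230:330],(400,400),interpolation=cv2.INTER_CUBIC)
cv2.imwrite('pics/crop.png',cv2.cvtColor(np.hstack([A,B]),cv2.COLOR_RGB2BGR))
C=cv2.resize(f[130:225,95:215],(760,600),interpolation=cv2.INTER_CUBIC);cv2.imwrite('pics/case.png',cv2.cvtColor(C,cv2.COLOR_RGB2BGR))
```

```text
narrow (array([435.8, -40.7]), array([70.1, 30.8]), 'long-axis deg', 73.3)
wide (array([ 605.7, -105.4]), array([ 38.6, 126.5]), 'long-axis deg', 119.1)
case top (array([570.4, 136.4]), array([ 18.2, 107.8]), 'long-axis deg', 176.5)
flare (array([566.8, 211.4]), array([ 80.1, 117.7]), 'long-axis deg', 90.5)
p1 [0.493 0.058 0.13 ]
p2 [0.381 0.1   0.13 ]
p3 [ 0.438 -0.155  0.13 ]
```

View pics/crop.png

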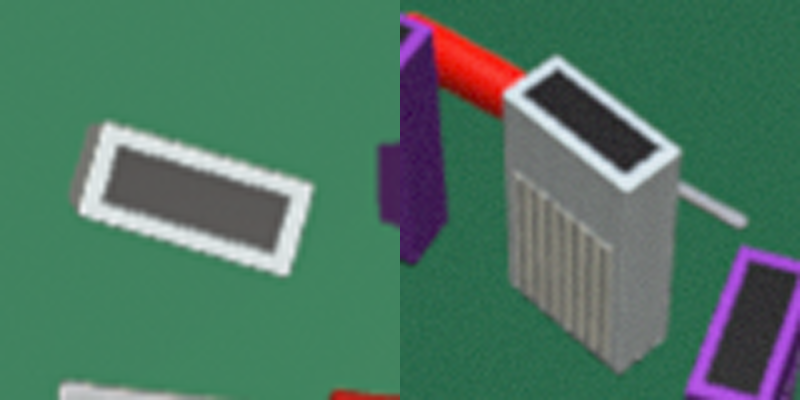

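View pics/case.png

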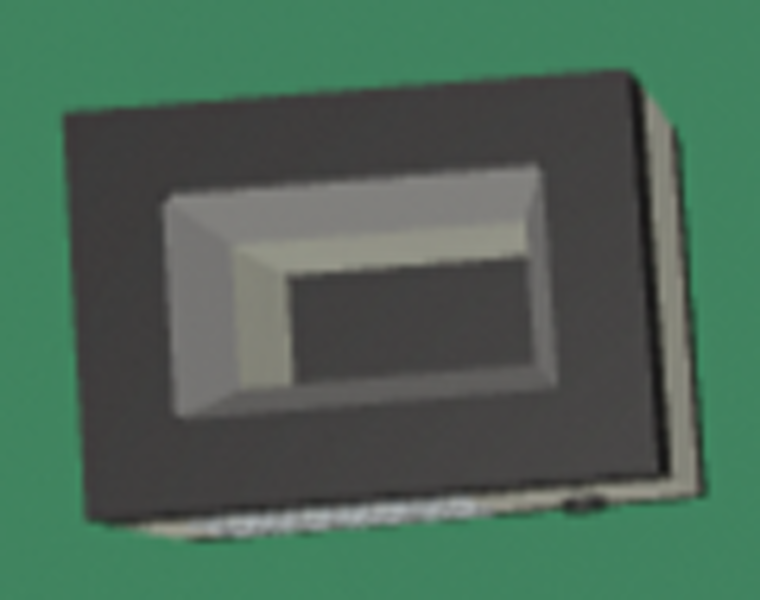

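The crop confirms a white frame with tall side walls, so it's the narrow cassette: top centre (304,254), long axis 73.3°. I read the flare corners in the case crop at (165,197), (543,167), (557,385), (178,417).

Run:
```python
from h import *
import pickle; a,b=pickle.load(open('s.pkl','rb'))
for n,cs in dict(flare=[(165,197),(543,167),(557,385),(178,417)],outer=[(65,115),(635,72),(665,475),(90,520)]).items():
    w=np.array([onz(a,(x+.5)/(760/120)-.5+95,(y+.5)/(600/95)-.5+130,.09)[:2]*1000 for x,y in cs],np.float32)
    l=(w[0]+w[3]-w[1]-w[2]); s=(w[0]+w[1]-w[2]-w[3])
    print(n,w.mean(0).round(1),np.linalg.norm(l)/2,np.linalg.norm(s)/2,np.degrees(np.arctan2(l[1],l[0])),np.degrees(np.arctan2(s[1],s[0])))
st=r.sense(); from scipy.spatial.transform import Rotation as R
q=st['eef_rot']; M=R.from_quat([q[1],q[2],q[3],q[0]]).as_matrix()
yaw=np.degrees(np.arctan2(M[1,1],M[0,1])); print(yaw)
t=np.array([.4358,-.0407,.20]); print('move cm',(M.T@(t-st['position'])*100).round(2),'turn',np.radians(yaw-(-16.7)))
```

```text
flare [566.5 212. ] 99.527504 59.07698 95.12694 4.8563476
outer [565.7 211. ] 150.49101 109.02119 94.82824 5.208239
71.27769962627036
move cm [-42.58 -42.33   3.11] turn 1.5355005268090025
```

Call:
arm_command(motion=[{"jaw": 0, "dx": -1.5, "dy": -1.5, "dz": 0, "turn": 0.05}, {"jaw": 0, "dx": -4, "dy": -4, "dz": 0, "turn": 0.15}, {"jaw": 0, "dx": -6.8, "dy": -6.8, "dz": 0, "turn": 0.25}, {"jaw": 0, "dx": -9.6, "dy": -9.6, "dz": 0.3, "turn": 0.35}, {"jaw": 0, "dx": -12.4, "dy": -12.4, "dz": 0.6, "turn": 0.45}, {"jaw": 0, "dx": -15.2, "dy": -15.2, "dz": 0.8, "turn": 0.55}, {"jaw": 0, "dx": -18, "dy": -18, "dz": 1, "turn": 0.65}, {"jaw": 0, "dx": -20.8, "dy": -20.8, "dz": 1.2, "turn": 0.75}, {"jaw": 0, "dx": -23.6, "dy": -23.6, "dz": 1.4, "turn": 0.85}, {"jaw": 0, "dx": -26.4, "dy": -26.4, "dz": 1.6, "turn": 0.95}, {"jaw": 0, "dx": -29.2, "dy": -29, "dz": 1.8, "turn": 1.05}, {"jaw": 0, "dx": -32, "dy": -31.8, "dz": 2, "turn": 1.15}, {"jaw": 0, "dx": -34.8, "dy": -34.6, "dz": 2.2, "turn": 1.25}, {"jaw": 0, "dx": -37.6, "dy": -37.4, "dz": 2.4, "turn": 1.35}, {"jaw": 0, "dx": -40, "dy": -39.8, "dz": 2.6, "turn": 1.45}, {"jaw": 0, "dx": -41.8, "dy": -41.5, "dz": 2.9, "turn": 1.51}, {"jaw": 0, "dx": -42.6, "dy": -42.3, "dz": 3.1, "turn": 1.535}, {"jaw": 0, "dx": -42.6, "dy": -42.3, "dz": 3.1, "turn": 1.535}, {"jaw": 0, "dx": -42.6, "dy": -42.3, "dz": 3.1, "turn": 1.535}])

```text
t: 1.68
position: [0.4358, -0.0397, 0.1999]
eef_rot: [-0.001, 0.802, 0.597, -0.0]
contact_force: [-0.7, 0.4, -0.2]
opening: 0.0853
finger_force: 0.0
```

Run:
```python
from h import *
s=snap('wrist'); save(s,'w1.png')
import pickle; pickle.dump(s,open('w1.pkl','wb'))
p=r.sense()['position']; print(np.round(s['cam_to_world'],3), s['fovy'])
u=np.radians(73.3); L=np.array([np.cos(u),np.sin(u)]); T=np.array([-L[1],L[0]]); c=np.array([.4358,-.0407])
for i,j in ((1,1),(1,-1),(-1,-1),(-1,1)): print(np.round(proj(s,[*(c+L*.035*i+T*.015*j),.13])))
```

```text
[[ 0.958 -0.271 -0.091  0.459]
 [-0.286 -0.91  -0.299  0.036]
 [-0.002  0.313 -0.95   0.343]
 [ 0.     0.     0.     1.   ]] 65.70646984690485
[262. 176.]
[307. 176.]
[304. 269.]
[264. 269.]
```

View pics/w1.png

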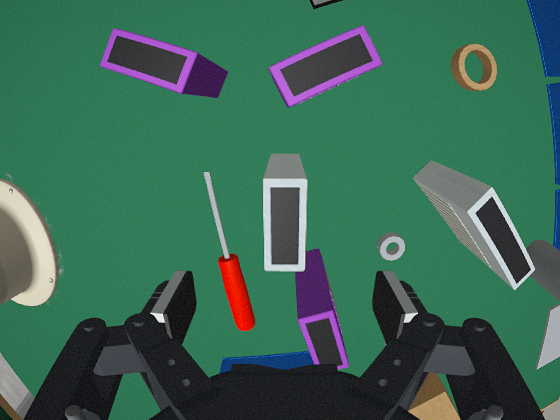

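The wrist view shows the white cassette top at corners (264,179), (307,179), (305,270), (264,270), within 3 px of the prediction and centred between the fingers. Descending and gripping now.

Call:
arm_command(motion=[{"jaw": 0, "dz": 1}, {"jaw": 0, "dz": 3}, {"jaw": 0, "dz": 5}, {"jaw": 0, "dz": 7}, {"jaw": 0, "dz": 9}, {"jaw": 0, "dz": 10.4}, {"jaw": 0, "dz": 11}, {"jaw": 0, "dz": 11}, {"jaw": 0.3, "dz": 11}, {"jaw": 0.5, "dz": 11}, {"jaw": 0.6, "dz": 11}, {"jaw": 0.8, "dz": 11}, {"jaw": 1, "dz": 11}, {"jaw": 1, "dz": 11}, {"jaw": 1, "dz": 11}, {"jaw": 1, "dz": 11}, {"jaw": 1, "dz": 11}, {"jaw": 1, "dz": 11}], force=50)

```text
$.motion[0]: bad value
```

Call:
arm_command(motion=[{"jaw": 0, "dx": 0, "dy": 0, "dz": 1, "turn": 0}, {"jaw": 0, "dx": 0, "dy": 0, "dz": 3, "turn": 0}, {"jaw": 0, "dx": 0, "dy": 0, "dz": 5, "turn": 0}, {"jaw": 0, "dx": 0, "dy": 0, "dz": 7, "turn": 0}, {"jaw": 0, "dx": 0, "dy": 0, "dz": 9, "turn": 0}, {"jaw": 0, "dx": 0, "dy": 0, "dz": 10.4, "turn": 0}, {"jaw": 0, "dx": 0, "dy": 0, "dz": 11, "turn": 0}, {"jaw": 0, "dx": 0, "dy": 0, "dz": 11, "turn": 0}, {"jaw": 0.3, "dx": 0, "dy": 0, "dz": 11, "turn": 0}, {"jaw": 0.5, "dx": 0, "dy": 0, "dz": 11, "turn": 0}, {"jaw": 0.6, "dx": 0, "dy": 0, "dz": 11, "turn": 0}, {"jaw": 0.8, "dx": 0, "dy": 0, "dz": 11, "turn": 0}, {"jaw": 1, "dx": 0, "dy": 0, "dz": 11, "turn": 0}, {"jaw": 1, "dx": 0, "dy": 0, "dz": 11, "turn": 0}, {"jaw": 1, "dx": 0, "dy": 0, "dz": 11, "turn": 0}, {"jaw": 1, "dx": 0, "dy": 0, "dz": 11, "turn": 0}, {"jaw": 1, "dx": 0, "dy": 0, "dz": 11, "turn": 0}], force=50)

```text
t: 3.15
position: [0.4366, -0.0402, 0.0911]
eef_rot: [0.0, 0.802, 0.597, 0.0]
contact_force: [-0.7, 0.6, 5.6]
opening: 0.0292
finger_force: 50.3
```

Call:
arm_command(motion=[{"jaw": 1, "dx": 0, "dy": 0, "dz": -0.6, "turn": 0}, {"jaw": 1, "dx": 0, "dy": 0, "dz": -1.8, "turn": 0}, {"jaw": 1, "dx": 0, "dy": 0, "dz": -3.6, "turn": 0}, {"jaw": 1, "dx": 0, "dy": 0, "dz": -5.6, "turn": 0}, {"jaw": 1, "dx": 0, "dy": 0, "dz": -7.6, "turn": 0}, {"jaw": 1, "dx": 0, "dy": 0, "dz": -9.6, "turn": 0}, {"jaw": 1, "dx": 0, "dy": 0, "dz": -11.6, "turn": 0}, {"jaw": 1, "dx": 0, "dy": 0, "dz": -13.6, "turn": 0}, {"jaw": 1, "dx": 0, "dy": 0, "dz": -15.4, "turn": 0}, {"jaw": 1, "dx": 0, "dy": 0, "dz": -16.6, "turn": 0}, {"jaw": 1, "dx": 0, "dy": 0, "dz": -17, "turn": 0}, {"jaw": 1, "dx": 0, "dy": 0, "dz": -17, "turn": 0}, {"jaw": 1, "dx": 0, "dy": 0, "dz": -17, "turn": 0}], force=60)

```text
t: 4.23
position: [0.4359, -0.0401, 0.2591]
eef_rot: [-0.001, 0.802, 0.597, -0.001]
contact_force: [0.4, -1.1, -2.1]
opening: 0.0291
finger_force: 59.5
```

```bash
cat >> h.py <<'E'
from scipy.spatial.transform import Rotation as R
def goto(t,yaw):
    st=r.sense(); q=st['eef_rot']; M=R.from_quat([q[1],q[2],q[3],q[0]]).as_matrix(); y=np.degrees(np.arctan2(M[1,1],M[0,1]))
    print('at',st['t'],np.round(st['position'],4),'yaw',y.round(2),'F',np.round(st['contact_force'],1),'open',st['opening'])
    print('cm',(M.T@(np.array(t)-st['position'])*100).round(2),'turn',np.radians(y-yaw).round(3))
E
python3 - <<'E'
from h import *
goto([.566,.2115,.261],5.0)
s=snap('wrist'); save(s,'w2.png')
E
```

```text
at 4.2333 [ 0.4359 -0.0401  0.2591] yaw -16.67 F [ 0.4 -1.1 -2.1] open 0.029123529981058025
cm [27.83  5.25 -0.2 ] turn -0.378
```

View pics/w2.png

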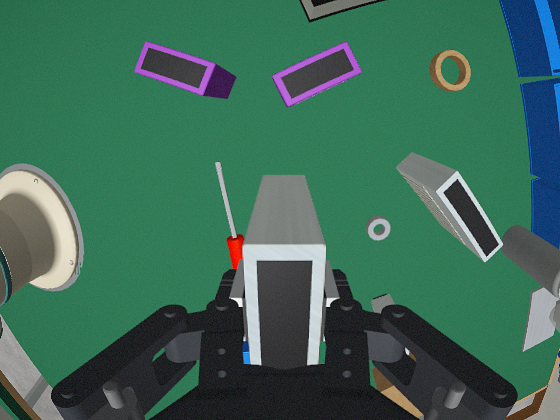

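The cassette is held square at (285,300) in the wrist view, and its underside clears the purple ones. Carrying it to a point above the case.

Call:
arm_command(motion=[{"jaw": 1, "dx": 0.7, "dy": 0.1, "dz": 0, "turn": -0.01}, {"jaw": 1, "dx": 2, "dy": 0.4, "dz": 0, "turn": -0.03}, {"jaw": 1, "dx": 4, "dy": 0.8, "dz": 0, "turn": -0.06}, {"jaw": 1, "dx": 6.5, "dy": 1.2, "dz": 0, "turn": -0.09}, {"jaw": 1, "dx": 9, "dy": 1.7, "dz": 0, "turn": -0.12}, {"jaw": 1, "dx": 11.5, "dy": 2.2, "dz": 0, "turn": -0.155}, {"jaw": 1, "dx": 14, "dy": 2.6, "dz": 0, "turn": -0.19}, {"jaw": 1, "dx": 16.5, "dy": 3.1, "dz": 0, "turn": -0.225}, {"jaw": 1, "dx": 19, "dy": 3.6, "dz": 0, "turn": -0.26}, {"jaw": 1, "dx": 21.5, "dy": 4, "dz": 0, "turn": -0.29}, {"jaw": 1, "dx": 24, "dy": 4.5, "dz": 0, "turn": -0.325}, {"jaw": 1, "dx": 26, "dy": 4.9, "dz": 0, "turn": -0.355}, {"jaw": 1, "dx": 27.2, "dy": 5.1, "dz": 0, "turn": -0.37}, {"jaw": 1, "dx": 27.8, "dy": 5.25, "dz": 0, "turn": -0.378}, {"jaw": 1, "dx": 27.8, "dy": 5.25, "dz": 0, "turn": -0.378}, {"jaw": 1, "dx": 27.8, "dy": 5.25, "dz": 0, "turn": -0.378}, {"jaw": 1, "dx": 27.8, "dy": 5.25, "dz": 0, "turn": -0.378}])

```text
t: 5.7
position: [0.566, 0.2105, 0.2601]
eef_rot: [-0.0, 0.676, 0.737, -0.0]
contact_force: [0.3, -0.2, -2.6]
opening: 0.0292
finger_force: 59.6
```

Run:
```python
from h import *
goto([.566,.2115,.261],5.0)
s=snap('wrist'); save(s,'w3.png'); import pickle; pickle.dump(s,open('w3.pkl','wb'))
b=snap('scene'); pickle.dump(b,open('b3.pkl','wb'))
cv2.imwrite('pics/m3.png',cv2.cvtColor(np.vstack([s['frame'][:,60:500],])if 0 else np.hstack([s['frame'][:,80:480],b['frame'][:,160:560]]),cv2.COLOR_RGB2BGR))
u=np.radians(95); L=np.array([np.cos(u),np.sin(u)]); T=np.array([-L[1],L[0]]); c=np.array([.566,.2115])
for w,k in ((s,80),(b,160)):
  for i,j in ((1,1),(1,-1),(-1,-1),(-1,1)): print(np.round(np.array(proj(w,[*(c+L*.05*i+T*.03*j),.09]))-[k,0]))
```

```text
at 5.7 [0.566  0.2105 0.2601] yaw 4.93 F [ 0.3 -0.2 -2.6] open 0.029197238249221304
cm [ 0.1   0.01 -0.09] turn -0.001
[173. 137.]
[235. 137.]
[233. 234.]
[175. 234.]
[276. 277.]
[265. 316.]
[192. 286.]
[206. 250.]
```

View pics/m3.png

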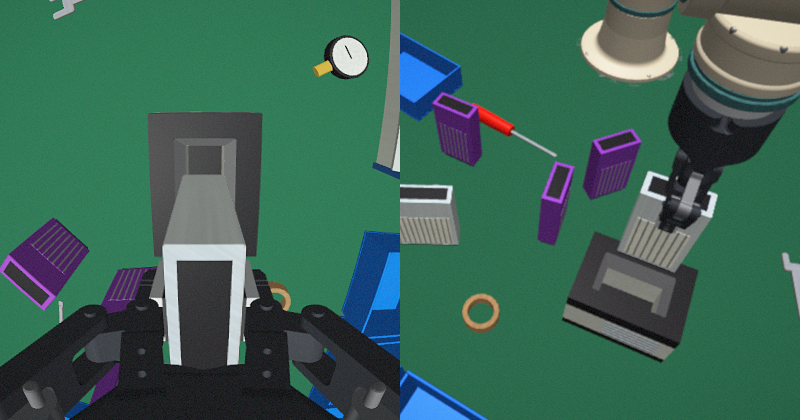

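The wrist view shows the flare's far edge at (175–236,138) in the crop against a predicted (173–235,137). The cassette is held straight, with its far top edge at (164–245,247). Next I'll check the cassette's offset in the hand.

Run:
```python
from h import *
import pickle; s=pickle.load(open('w3.pkl','rb'))
p=r.sense()['position']; z=p[2]+.039
A=onz(s,244,247,z);B=onz(s,325,247,z); print('far edge',A,B,np.linalg.norm(A-B))
u=np.radians(95);L=np.array([np.cos(u),np.sin(u)]);T=np.array([np.sin(u),-np.cos(u)])
m=(A+B)[:2]/2-p[:2]; print('edge mid rel TCP along L (expect .035), T:',m@L,m@T)
A=onz(s,255,138,.09);B=onz(s,316,138,.09); m=(A+B)[:2]/2-p[:2]; print('flare edge rel TCP L(.05),T',m@L,m@T, np.linalg.norm(A-B))
```

```text
far edge [0.54908371 0.24100709 0.29955358] [0.57751723 0.24346635 0.29955358] 0.02853968046602696
edge mid rel TCP along L (expect .035), T: 0.03196175089259815 -3.490619191061622e-05
flare edge rel TCP L(.05),T 0.050539816537386484 0.0012689482819518683 0.05871382189600998
```

Call:
arm_command(motion=[{"jaw": 1, "dx": 0.1, "dy": 0.05, "dz": 0.6, "turn": 0}, {"jaw": 1, "dx": 0.25, "dy": 0.1, "dz": 2, "turn": 0}, {"jaw": 1, "dx": 0.25, "dy": 0.1, "dz": 4, "turn": 0}, {"jaw": 1, "dx": 0.25, "dy": 0.1, "dz": 5.8, "turn": 0}, {"jaw": 1, "dx": 0.25, "dy": 0.1, "dz": 6.8, "turn": 0}, {"jaw": 1, "dx": 0.25, "dy": 0.1, "dz": 7.4, "turn": 0}, {"jaw": 1, "dx": 0.25, "dy": 0.1, "dz": 8, "turn": 0}, {"jaw": 1, "dx": 0.25, "dy": 0.1, "dz": 8.4, "turn": 0}, {"jaw": 1, "dx": 0.25, "dy": 0.1, "dz": 8.8, "turn": 0}, {"jaw": 1, "dx": 0.25, "dy": 0.1, "dz": 9.2, "turn": 0}, {"jaw": 1, "dx": 0.25, "dy": 0.1, "dz": 9.6, "turn": 0}, {"jaw": 1, "dx": 0.25, "dy": 0.1, "dz": 10, "turn": 0}, {"jaw": 1, "dx": 0.25, "dy": 0.1, "dz": 10, "turn": 0}])

```text
t: 6.88
position: [0.5667, 0.2136, 0.1593]
eef_rot: [-0.0, 0.676, 0.737, -0.001]
contact_force: [-0.9, -0.6, -2.8]
opening: 0.0294
finger_force: 59.7
```

Run:
```python
from h import *
goto([.566,.2135,.106],5.0)
s=snap('wrist'); b=snap('scene')
cv2.imwrite('pics/m4.png',cv2.cvtColor(np.hstack([s['frame'][:,80:480],cv2.resize(b['frame'][170:380,300:500],(400,420))]),cv2.COLOR_RGB2BGR))
```

```text
at 6.8833 [0.5667 0.2136 0.1593] yaw 4.99 F [-0.9 -0.6 -2.8] open 0.02938664100390615
cm [-0.01 -0.06  5.33] turn -0.0
```

View pics/m4.png

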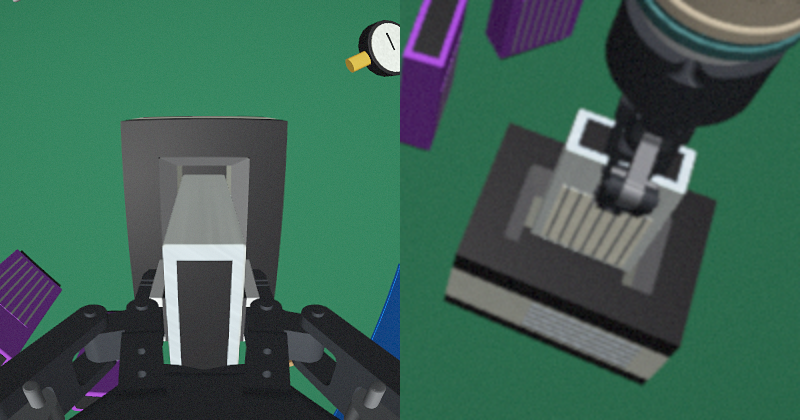

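The cassette foot is inside the flare with clearance all round: wrist view (180–230,175) inside (160–250,158), and the force is unchanged. Sliding on down.

Call:
arm_command(motion=[{"jaw": 1, "dx": 0, "dy": 0, "dz": 0.4, "turn": 0}, {"jaw": 1, "dx": 0, "dy": 0, "dz": 0.9, "turn": 0}, {"jaw": 1, "dx": 0, "dy": 0, "dz": 1.4, "turn": 0}, {"jaw": 1, "dx": 0, "dy": 0, "dz": 1.9, "turn": 0}, {"jaw": 1, "dx": 0, "dy": 0, "dz": 2.4, "turn": 0}, {"jaw": 1, "dx": 0, "dy": 0, "dz": 2.9, "turn": 0}, {"jaw": 1, "dx": 0, "dy": 0, "dz": 3.4, "turn": 0}, {"jaw": 1, "dx": 0, "dy": 0, "dz": 3.9, "turn": 0}, {"jaw": 1, "dx": 0, "dy": 0, "dz": 4.4, "turn": 0}, {"jaw": 1, "dx": 0, "dy": 0, "dz": 4.8, "turn": 0}, {"jaw": 1, "dx": 0, "dy": 0, "dz": 5, "turn": 0}, {"jaw": 1, "dx": 0, "dy": 0, "dz": 5, "turn": 0}])

```text
t: 7.98
position: [0.5668, 0.2136, 0.1096]
eef_rot: [-0.0, 0.676, 0.737, -0.0]
contact_force: [-0.4, 0.1, -2.6]
opening: 0.0293
finger_force: 59.6
```

Free all the way; about 3–4 mm remain. Lowering gently onto the slot floor.

Call:
arm_command(motion=[{"jaw": 1, "dx": 0, "dy": 0, "dz": 0.1, "turn": 0}, {"jaw": 1, "dx": 0, "dy": 0, "dz": 0.2, "turn": 0}, {"jaw": 1, "dx": 0, "dy": 0, "dz": 0.3, "turn": 0}, {"jaw": 1, "dx": 0, "dy": 0, "dz": 0.36, "turn": 0}, {"jaw": 1, "dx": 0, "dy": 0, "dz": 0.36, "turn": 0}, {"jaw": 1, "dx": 0, "dy": 0, "dz": 0.36, "turn": 0}])

```text
t: 8.48
position: [0.567, 0.2137, 0.1068]
eef_rot: [0.0, 0.676, 0.737, 0.0]
contact_force: [0.4, 0.0, -2.6]
opening: 0.0293
finger_force: 59.6
```

Call:
arm_command(motion=[{"jaw": 1, "dx": 0, "dy": 0, "dz": 0.1, "turn": 0}, {"jaw": 1, "dx": 0, "dy": 0, "dz": 0.15, "turn": 0}, {"jaw": 1, "dx": 0, "dy": 0, "dz": 0.15, "turn": 0}, {"jaw": 1, "dx": 0, "dy": 0, "dz": 0.15, "turn": 0}])

```text
t: 8.82
position: [0.5673, 0.2138, 0.1061]
eef_rot: [0.0, 0.676, 0.737, 0.0]
contact_force: [-2.9, -1.3, 5.1]
opening: 0.0294
finger_force: 60.5
```

The floor carries it now: Fz went from −2.6 to +5.1 N, and TCP z is 0.106, as expected for home. Opening the fingers and retreating upward.

Call:
arm_command(motion=[{"jaw": 0.6, "dx": 0, "dy": 0, "dz": 0, "turn": 0}, {"jaw": 0.4, "dx": 0, "dy": 0, "dz": 0, "turn": 0}, {"jaw": 0, "dx": 0, "dy": 0, "dz": 0, "turn": 0}, {"jaw": 0, "dx": 0, "dy": 0, "dz": 0, "turn": 0}, {"jaw": 0, "dx": 0, "dy": 0, "dz": 0, "turn": 0}, {"jaw": 0, "dx": 0, "dy": 0, "dz": 0, "turn": 0}, {"jaw": 0, "dx": 0, "dy": 0, "dz": 0, "turn": 0}, {"jaw": 0, "dx": 0, "dy": 0, "dz": -0.5, "turn": 0}, {"jaw": 0, "dx": 0, "dy": 0, "dz": -1.5, "turn": 0}, {"jaw": 0, "dx": 0, "dy": 0, "dz": -3, "turn": 0}, {"jaw": 0, "dx": 0, "dy": 0, "dz": -5, "turn": 0}, {"jaw": 0, "dx": 0, "dy": 0, "dz": -7, "turn": 0}, {"jaw": 0, "dx": 0, "dy": 0, "dz": -9, "turn": 0}, {"jaw": 0, "dx": 0, "dy": 0, "dz": -11, "turn": 0}, {"jaw": 0, "dx": 0, "dy": 0, "dz": -12.5, "turn": 0}, {"jaw": 0, "dx": 0, "dy": 0, "dz": -13, "turn": 0}, {"jaw": 0, "dx": 0, "dy": 0, "dz": -13, "turn": 0}])

```text
t: 10.23
position: [0.5676, 0.2139, 0.2377]
eef_rot: [0.001, 0.676, 0.737, 0.002]
contact_force: [-0.1, 0.1, -0.4]
opening: 0.0851
finger_force: 0.0
```

Run:
```python
from h import *
goto([.566,.2135,.106],5.0)
s=snap('wrist'); b=snap('scene')
cv2.imwrite('pics/m5.png',cv2.cvtColor(np.hstack([s['frame'][:,80:480],b['frame'][:,100:500]]),cv2.COLOR_RGB2BGR))
u=np.radians(95); L=np.array([np.cos(u),np.sin(u)]); T=np.array([-L[1],L[0]]); c=np.array([.5665,.211])
for i,j in ((1,1),(1,-1),(-1,-1),(-1,1)): print(np.round(np.array(proj(s,[*(c+L*.035*i+T*.015*j),.145]))-[80,0]),np.round(np.array(proj(b,[*(c+L*.035*i+T*.015*j),.145]))+[300,0]))
```

```text
at 10.2333 [0.5676 0.2139 0.2377] yaw 4.99 F [-0.1  0.1 -0.4] open 0.08510233641993054
cm [-0.04 -0.22 13.17] turn -0.0
[182. 172.] [734. 264.]
[222. 172.] [728. 285.]
[221. 258.] [673. 263.]
[183. 258.] [680. 244.]
```

View pics/m5.png

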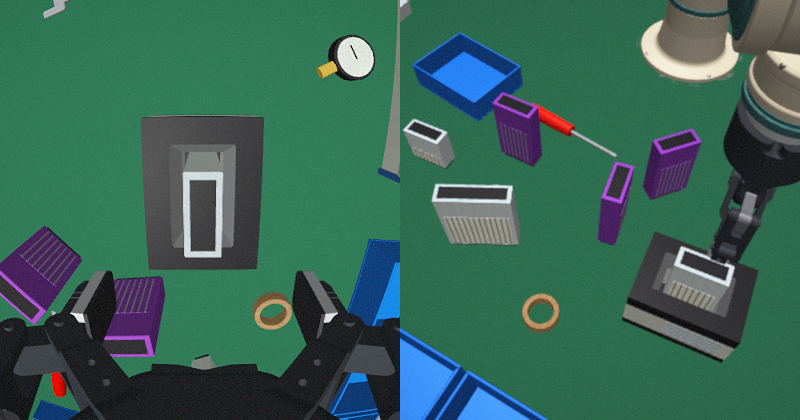

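The cassette's top rim is at wrist (183–222,172–257) against a predicted (182–222,172–258) for fully home. In the scene view it also matches at (703,264). It stands upright and seated, the other cassettes are unmoved, and the gripper is clear.

```bash
python3 -c "
from plant import r
print(r.close_job())"
```

```text
the job is handed in; nothing more can be done
None
```

The white narrow cassette was held all the way down into the case and stands fully home; the wide and low cassettes were left where they stood, and the job was handed in at about 10 s.

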